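# Line up the papier-mache horses by height

### The arm

A 6-joint arm with a two-finger parallel gripper is mounted at the origin on the work surface. World frame = base frame: x ahead of the robot, y to its left, z up, the work surface at z = 0. Lengths are in mm, angles in rad, forces in N, time in s.
With the tool pointing down it reaches from about 350 to 775 mm from the base axis. Payload 7.3 kg.
Tool frame: the origin (TCP) lies on the mounting face of the last link; the fingertips stand 178 mm ahead of it and the grasp point (between the pads) lies 159 mm ahead of it; z points along the fingers, y is the line along which they close (so a half turn about z gives the same grasp; the last joint's range is limited). The gripper opens to 92 mm and grips with 3 to 60 N. Pads are 19 mm wide; open, the fingers measure 130 mm over their backs; the gripper's body (75 mm by 190 mm) begins 47 mm behind the grasp point.
Start: joints at [-1.421, 0.342, 1.524, -0, 1.275, -0.146], TCP at [153.06, -502.196, 404.741] pointing down, gripper open.
Joint ranges: [-2.53, 2.53], [-0.77, 2.02], [0.04, 2.7], [-1, 4.14], [0.28, 2.66], [-3.11, 3.11]. Speed limits (rad/s): [2.57, 2.57, 3.14, 3.14, 3.14, 3.14].

### API

Orientations are given as [roll, pitch, yaw] about the fixed x, y, z axes, in that order (R = Rz(yaw) Ry(pitch) Rx(roll)).
In Python, from plant import bot, vision gives the robot as it stands. The module is installed in compiled form; this text tells all that it offers.
- The arm moves only by the tool crank_tcp, called as a command line: name --argument value ..., lists and objects as JSON in quotes. Schema: {"type":"object","properties":{"offsets":{"type":"string"},"only":{"type":"string"},"quiet":{"type":"boolean"},"lines":{"type":"string"}},"required":["offsets"],"additionalProperties":false}. offsets is a string of 1 to 5 rows, one to a line, with the numbers parted by commas; each row has 5 numbers: the finger opening in mm, then dx, dy, dz in cm, then a turn about the tool's z in rad; each row is the pose to reach, as a shift and turn from the pose commanded when the call began, along the tool's axes at that moment; what a row does not reach only later rows make up. A row lasts 1/8 s, in which the tool goes at most 62.5 mm and 0.188 rad, less where a joint would pass 70% of its speed; a pose out of reach is approached as far as the arm can. The fingers move at their own pace and stop on an object; the grip force is fixed at half the most. Time passes only in rows, so rows that do not move let the fingers close. The tool returns the time, the measured TCP pose, the force, the opening and the grip force at its end. only (a regular expression) keeps the lines of the reply that match it, lines (a string "A,B") keeps lines A to B, and quiet returns only ok. Input that does not fit is refused with a message, and nothing moves.
- bot.get_obs(): the state, without advancing time (a new reading comes with each control period).
- vision.capture(name): name is "side" or "top" or "wrist"; returns a dict with "color" (384x512x3 uint8, red, green, blue), "K" (3x3 intrinsics, pixels), "R" (3x3) and "t" (3): a world point X has camera coordinates R X + t. Camera axes: x right, y down, z forward; pixel columns grow to the right and rows downward; lengths in mm; the calibration is good to about 2 mm. A picture is of the moment at which its call begins. There is no depth.
- bot.close_job(): hands the job in; it is judged then, once.
The state is a dict: "time": time; "joint_positions": joint angles; "dq": joint speeds; "tau": joint torques, N m; "tool_pos": TCP position; "tcp_rot": TCP orientation; "contact_force": force on the tool from outside, world axes, zero at the start; "moment": the same for the moment, N m; "grip_width": finger opening in mm; "finger_force": force on a finger pad.
Only numpy, scipy, OpenCV 4.12 (cv2) and the standard library are available. Lean on these libraries where they do the work, as an engineer would, in place of code of your own. Each camera call takes 0.05 s, during which the arm holds its last target. There are 200 camera calls.

### The job

Line up the four papier-mache horses by height on the cork discs of the board, one upright in the middle of each disc: the tallest on the disc next to the glass paint jar with the black cap, then each shorter one in turn, with the smallest at the far end. They may face any way. Do not tip a horse over at any time, and leave the paint jar where it stands.

Things in the scene. Friction and masses are not known exactly. Their poses are not given: they have to be found in the camera images.
- horse_a: The smallest of four loose horse figurines, 84 mm tall to the ears: round white body 38 mm wide, flat foot 32 mm across, black neck and head. From 40 to 76 mm up, neck and head have flat upright sides 14 mm apart in y, neck 17 mm deep in x, centred on the axis: pinch there from above, closing along y. Origin: centre of the underside; z up; muzzle along -x, reaching 21 mm. Under 0.2 kg.
- horse_b: The second smallest of four loose horse figurines, 106 mm tall to the ears: round white body 48 mm wide, flat foot 40 mm across, black neck and head. From 51 to 95 mm up, neck and head have flat upright sides 18 mm apart in y, neck 21 mm deep in x, centred on the axis: pinch there from above, closing along y. Origin: centre of the underside; z up; muzzle along -x, reaching 26 mm. Under 0.2 kg.
- horse_c: The second tallest of four loose horse figurines, 128 mm tall to the ears: round white body 58 mm wide, flat foot 49 mm across, black neck and head. From 61 to 115 mm up, neck and head have flat upright sides 22 mm apart in y, neck 26 mm deep in x, centred on the axis: pinch there from above, closing along y. Origin: centre of the underside; z up; muzzle along -x, reaching 32 mm. Under 0.2 kg.
- horse_d: The tallest of four loose horse figurines, 150 mm tall to the ears: round white body 68 mm wide, flat foot 57 mm across, black neck and head. From 72 to 135 mm up, neck and head have flat upright sides 26 mm apart in y, neck 30 mm deep in x, centred on the axis: pinch there from above, closing along y. Origin: centre of the underside; z up; muzzle along -x, reaching 38 mm. Under 0.2 kg.
- disc1: Fixed cork disc, 72 mm across, 4 mm thick, an end disc in the row of four (disc1 to disc4 in order, 95 mm apart) on the low white board (90 x 380 x 12 mm, fixed, somewhat turned). Origin: centre of its underside, 12 mm above the table; its top is 16 mm above the table. Its y axis runs along the row, from disc1 to disc4.
- disc2: Fixed cork disc, 72 mm across, 4 mm thick, an inner disc, next to disc1 in the row of four (disc1 to disc4 in order, 95 mm apart) on the low white board (90 x 380 x 12 mm, fixed, somewhat turned). Origin: centre of its underside, 12 mm above the table; its top is 16 mm above the table. Its y axis runs along the row, from disc1 to disc4.
- disc3: Fixed cork disc, 72 mm across, 4 mm thick, an inner disc, between disc2 and disc4 in the row of four (disc1 to disc4 in order, 95 mm apart) on the low white board (90 x 380 x 12 mm, fixed, somewhat turned). Origin: centre of its underside, 12 mm above the table; its top is 16 mm above the table. Its y axis runs along the row, from disc1 to disc4.
- disc4: Fixed cork disc, 72 mm across, 4 mm thick, the other end disc in the row of four (disc1 to disc4 in order, 95 mm apart) on the low white board (90 x 380 x 12 mm, fixed, somewhat turned). Origin: centre of its underside, 12 mm above the table; its top is 16 mm above the table. Its y axis runs along the row, from disc1 to disc4.
- paint_jar: Loose pale glass paint jar with a black screw cap, 54 mm across, 60 mm tall, standing on the table just past one end of the board, about 93 mm from the end disc; it may be either end. (A flat white round box with a blue lid, 34 mm tall, stands past the other end.) Origin: centre of its underside.
Mind the look-alikes: they are no part of the job. What is shaped like the horse_b but green, orange or pink is not meant.

How it is judged:
By the outcome, as a careful person would: the job done as asked, in the order asked, and still so for the second after the job is handed in, with the robot touching nothing.
It also fails if it takes over 109 s, if anything falls off the work surface, if the arm or the gripper's body presses on something with over 40 N, if the wrist force passes 120 N, or if a joint passes its speed limit or range.

## Working session

There is one attempt and no reset: what is moved stays moved. The work goes in short steps, Python scripts to look and compute and a tool call to move; the robot and the scene stay as the last step left them, time stands still between calls to the robot, and variables do not carry over. Pictures are saved under pics/ and viewed, at most 14 in all, crops included, and the job is handed in when it is done.

```bash
mkdir -p pics; python3 - <<'E'
from plant import bot, vision
import cv2,pickle
o=bot.get_obs();print({k:o[k] for k in('time','tool_pos','tcp_rot','grip_width')})
d={}
for n in("top","side","wrist"):
    c=vision.capture(n);d[n]=c;cv2.imwrite(f"pics/{n}0.png",c["color"][:,:,::-1]);print(n,c["K"].tolist(),c["R"].round(3).tolist(),c["t"].round(1).tolist())
pickle.dump(d,open("c0.pkl","wb"))
E
```

```text
{'time': 0.0, 'tool_pos': array([ 153.045715  , -502.0508619 ,  404.04771823]), 'tcp_rot': array([-3.14006212e+00, -2.17242139e-04,  2.95815954e-01]), 'grip_width': 91.81396201313794}
top [[400.95568227565593, 0.0, 257.14607736939803], [0.0, 400.95568227565593, 194.09744231512522], [0.0, 0.0, 1.0]] [[-0.023, -1.0, -0.006], [-0.982, 0.023, -0.187], [0.188, 0.001, -0.982]] [5.0, 510.8, 883.0]
side [[447.3806871439051, 0.0, 253.3458255038669], [0.0, 447.3806871439051, 192.97902389974325], [0.0, 0.0, 1.0]] [[-0.791, -0.612, -0.005], [-0.469, 0.611, -0.638], [0.393, -0.502, -0.77]] [394.9, 252.2, 1021.9]
wrist [[272.7310030506821, 0.0, 256.0994861677561], [0.0, 272.7310030506821, 189.25189279058574], [0.0, 0.0, 1.0]] [[0.291, -0.957, -0.001], [-0.922, -0.28, 0.266], [-0.255, -0.077, -0.964]] [-524.6, -32.9, 389.3]
```

View pics/top0.png

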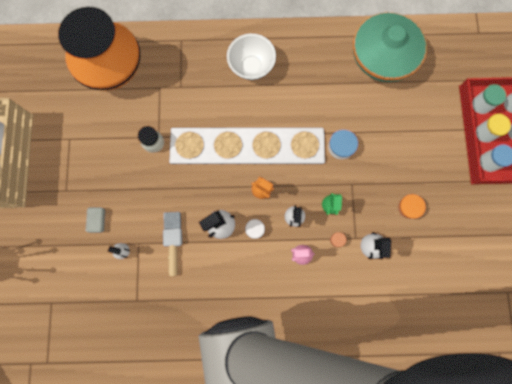

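View pics/side0.png

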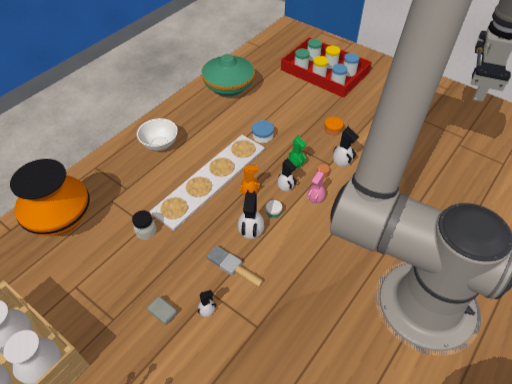

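The top view shows the jar at (150,138), at the left end of the board. The discs are at (190, 228, 267 and 305, 145) and the white horses near (120,250), (218,223), (295,215) and (377,246). I'll enlarge this to get the details.

```bash
python3 - <<'E'
import pickle,cv2,numpy as np
d=pickle.load(open("c0.pkl","rb"))
t=d["top"]["color"][:,:,::-1];s=d["side"]["color"][:,:,::-1]
R=lambda i,x,y,w,h,W,H:cv2.resize(i[y:y+h,x:x+w],(W,H),interpolation=cv2.INTER_CUBIC)
# scale 5 crops
A=np.hstack([R(t,x,y,50,50,200,300*0+200) for x,y in((95,225),(195,195),(270,190),(352,220))])
B=np.hstack([R(s,x,y,50,60,200,240) for x,y in((182,275),(225,185),(262,145),(320,115))])
cv2.imwrite("pics/crop1.png",np.vstack([A,B]))
E
```

```text
(no output)
```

View pics/crop1.png

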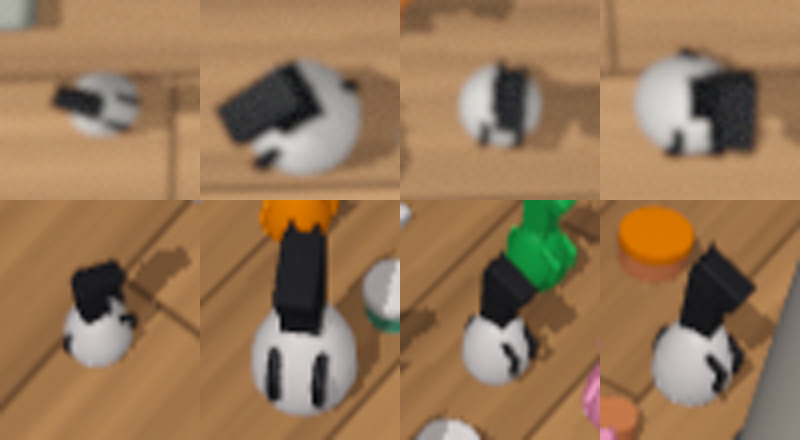

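The crops show horse d at (218,223) with its muzzle to the lower-left, and horse a at (120,250) with its muzzle pointing left. I'll fit a simple two-box and sphere model to the black and white masks in both views. H is fitted freely as a check on the heights.

```bash
cat > fit.py <<'E'
import cv2,numpy as np
from scipy.optimize import minimize,least_squares
def proj(c,P):
    q=np.asarray(P,float)@np.array(c["R"]).T+np.array(c["t"]);p=q@np.array(c["K"]).T
    return p[:,:2]/p[:,2:]
def tri(cs,uv):
    f=lambda X:np.concatenate([proj(c,[X])[0]-p for c,p in zip(cs,uv)])
    r=least_squares(f,[400,0,20]);return r.x,np.abs(r.fun).max()
def box(x0,x1,y,z0,z1):return np.array([[a,b,c] for a in(x0,x1) for b in(-y,y) for c in(z0,z1)])
def masks(c,uv,r):
    im=c["color"].astype(int);h,w=im.shape[:2];yy,xx=np.mgrid[:h,:w]
    near=np.hypot(xx-uv[0],yy-uv[1])<r
    k=((im.max(2)<70)&near).astype(np.uint8)
    n,l,st,ce=cv2.connectedComponentsWithStats(k)
    if n>1:k=(l==1+np.argmax(st[1:,4])).astype(np.float32)
    w=((im.min(2)>125)&(np.ptp(im,axis=2)<35)&near).astype(np.uint8)
    n,l,st,ce=cv2.connectedComponentsWithStats(w)
    if n>1:w=(l==1+np.argmax(st[1:,4])).astype(np.float32)
    return np.float32(k),np.float32(w)
S=4
def fill(shape,pts):
    m=np.zeros((shape[0]*S,shape[1]*S),np.uint8)
    for p in pts:cv2.fillConvexPoly(m,cv2.convexHull(np.int32(np.round((p+.5)*S*16))),1,shift=4)
    return cv2.resize(m.astype(np.float32),(shape[1],shape[0]),interpolation=cv2.INTER_AREA)
U=np.random.default_rng(0).normal(size=(300,3));U/=np.linalg.norm(U,axis=1)[:,None]
def model(c,x,y,yaw,H,z0,shape):
    Rz=np.array([[np.cos(yaw),-np.sin(yaw),0],[np.sin(yaw),np.cos(yaw),0],[0,0,1]])
    T=lambda B:proj(c,B*H@Rz.T+[x,y,z0])
    k=fill(shape,[T(box(-.1,.1,.083,.45,.905)),T(box(-.25,.1,.083,.7,.905))])
    return k,fill(shape,[T(U*[.226,.226,.226]+[0,0,.25])])
def fit(cs,uvs,r,x,y,H,z0=0,fixH=False):
    M=[masks(c,u,r) for c,u in zip(cs,uvs)];best=None
    def cost(p):
        e=0
        for c,(k,w) in zip(cs,M):
            a,b=model(c,p[0],p[1],p[2],H if fixH else p[3],z0,k.shape)
            e+=np.abs(a-k).sum()+.5*(w*(1-np.maximum(a,b))).sum()+.3*((1-np.maximum(k,w))*b).sum()
        return e
    for yaw in np.arange(0,6.28,.5236):
        q=min(((cost([x,y,yaw,H]),yaw),));best=min(best,q) if best else q
    starts=sorted((cost([x,y,w,H]),w) for w in np.arange(0,6.28,.3))[:3]
    R=[]
    for _,w in starts:
        s=np.array([[x,y,w,H]]*5,float);s[1,0]+=8;s[2,1]+=8;s[3,2]+=.3;s[4,3]+=8
        R.append(minimize(cost,s[0],method="Nelder-Mead",options=dict(initial_simplex=s,maxiter=250)))
    b=min(R,key=lambda r:r.fun);return b.x,b.fun/sum(k.sum() for k,_ in M)
E
cat > go.py <<'E'
from fit import *
import pickle
d=pickle.load(open("c0.pkl","rb"));cs=[d["top"],d["side"]]
def ground(c,uv,z):
    R,t,K=map(np.array,(c["R"],c["t"],c["K"]));C=-R.T@t;v=R.T@np.linalg.inv(K)@[*uv,1];return C+v*(z-C[2])/v[2]
for n,ut,us,r,H in(("a",(120,250),(206,303),22,84),("b",(295,215),(287,178),26,106),("c",(377,246),(344,150),32,128),("d",(218,223),(250,215),38,150)):
    g=ground(cs[0],ut,H/3)
    p,e=fit(cs,[ut,us],r,g[0],g[1],H);print(n,p.round(2),round(e,2))
# discs: cork mask blobs
def cork(c,uv):
    im=cv2.cvtColor(c["color"],cv2.COLOR_RGB2LAB).astype(int)
    im2=c["color"].astype(int);w=((im2.min(2)>150)&(np.ptp(im2,axis=2)<45)).astype(np.uint8)
    n,l,st,ce=cv2.connectedComponentsWithStats(w);i=l[int(uv[1]),int(uv[0])]
    b=(l==i).astype(np.uint8);cn,hi=cv2.findContours(b,cv2.RETR_CCOMP,cv2.CHAIN_APPROX_NONE)
    o=[cv2.fitEllipse(k) for k,h in zip(cn,hi[0]) if h[3]>=0 and cv2.contourArea(k)>150]
    return sorted([(e[0],e[1]) for e in o])
A=cork(cs[0],(209,131));B=cork(cs[1],(187,196)) 
print(A);print(B)
if len(A)==4==len(B):
    P=[]
    for a,b in zip(A,B):
        X,e=tri(cs,[np.array(a[0]),np.array(b[0])]);P.append(X);print("disc",X.round(1),round(e,2))
    P=np.array(P);print(np.linalg.norm(np.diff(P,axis=0),axis=1))
print("jar",tri(cs,[np.array([148,134]),np.array([143,217])]))
E
python3 go.py
```

```text
a [388.95 317.61   1.38  74.69] 0.63
b [461.38 -95.36   6.05  99.88] 0.66
c [ 388.03 -278.42    6.27  114.76] 0.46
d [447.03  80.73   5.25 140.48] 0.44
[((188.89768981933594, 144.5913543701172), (27.208887100219727, 29.438220977783203)), ((227.4873046875, 144.48410034179688), (27.382596969604492, 28.985063552856445)), ((265.9685363769531, 144.5084228515625), (27.358154296875, 29.051361083984375)), ((304.5231628417969, 144.46438598632812), (27.45658302307129, 28.953121185302734))]
[((173.50479125976562, 207.8340301513672), (22.1225528717041, 28.88848876953125)), ((198.4691619873047, 186.4793701171875), (20.77359962463379, 27.294111251831055)), ((221.45626831054688, 166.7260284423828), (19.502429962158203, 26.321643829345703)), ((242.72959899902344, 148.41929626464844), (18.4796085357666, 25.12527847290039))]
disc [645.4 158.7  12.4] 0.43
disc [643.2  63.1  12.3] 0.51
disc [640.8 -31.9  12.6] 0.49
disc [ 638.8 -127.1   12.3] 0.46
[95.58348248 95.11956997 95.20137086]
jar (array([657.70277759, 247.25785956,  57.50433885]), np.float64(1.1002033883964373))
```

The discs triangulate well: 95 mm spacing and top z of about 12–16. I'll check the horse fits with an overlay.

```bash
cat > ov.py <<'E'
from fit import *
import pickle
def overlay(cs,poses,out,half=32):
    rows=[]
    for c in cs:
        row=[]
        for x,y,w,H,z0 in poses:
            k,b=model(c,x,y,w,H,z0,c["color"].shape[:2])
            u=proj(c,[[x,y,z0+H*.5]])[0].astype(int);u=np.clip(u,half,[511-half,383-half]);s=(slice(u[1]-half,u[1]+half),slice(u[0]-half,u[0]+half))
            f=lambda m,i:cv2.resize(np.ascontiguousarray(m[s]),(200,200),interpolation=i)
            im=f(c["color"][:,:,::-1],2);
            for m,col in((k,(0,0,255)),(b,(255,0,0))):
                cn,_=cv2.findContours((f(m,1)>.5).astype(np.uint8),0,2);cv2.drawContours(im,cn,-1,col,1)
            row.append(im)
        rows.append(np.hstack(row))
    cv2.imwrite(out,np.vstack(rows))
if __name__=="__main__":
    d=pickle.load(open("c0.pkl","rb"));cs=[d["top"],d["side"]]
    overlay(cs,[(388.95,317.61,1.38,84,0),(461.4,-95.4,6.05,106,0),(388,-278.4,6.27,128,0),(447,80.7,5.25,150,0)],"pics/ov1.png")
E
python3 ov.py
```

```text
(no output)
```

View pics/ov1.png

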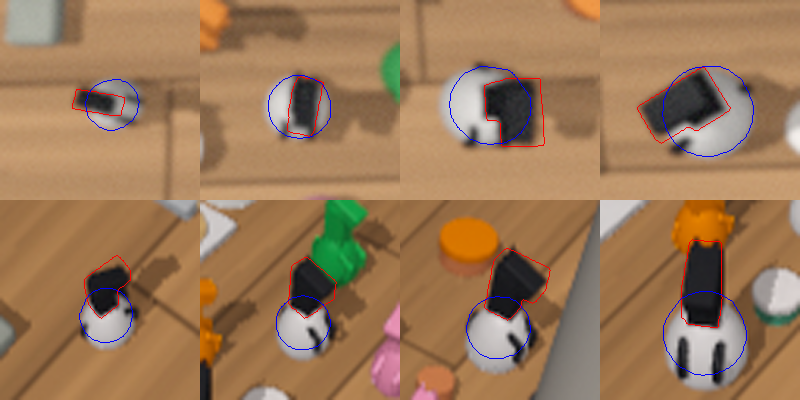

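The overlay shows each fit within about 5 mm and roughly the right yaw. I'll refine it on black only, with H fixed and z0 free.

```bash
cat >> fit.py <<'E'
def fit2(cs,uvs,r,x,y,w,H,z0=0):
    M=[masks(c,u,r)[0] for c,u in zip(cs,uvs)]
    cost=lambda p:sum(np.abs(model(c,p[0],p[1],p[2],H,p[3],k.shape)[0]-k).sum() for c,k in zip(cs,M))
    R=[]
    for dw in(-.35,0,.35):
        s=np.array([[x,y,w+dw,z0]]*5,float);s[1,0]+=8;s[2,1]+=8;s[3,2]+=.3;s[4,3]-=8
        R.append(minimize(cost,s[0],method="Nelder-Mead",options=dict(initial_simplex=s,maxiter=300)))
    b=min(R,key=lambda r:r.fun);return b.x,b.fun/sum(k.sum() for k in M)
E
python3 - <<'E'
from ov import *
d=pickle.load(open("c0.pkl","rb"));cs=[d["top"],d["side"]];Q=[]
for n,ut,us,r,H,x,y,w in(("a",(120,250),(206,303),22,84,389,317.6,1.38),("b",(295,215),(287,178),26,106,461.4,-95.4,6.05),("c",(377,246),(344,150),32,128,388,-278,6.27),("d",(218,223),(250,215),38,150,447,80.7,5.25)):
    p,e=fit2(cs,[ut,us],r,x,y,w,H);print(n,p.round(2),round(e,2));Q.append((p[0],p[1],p[2],H,p[3]))
overlay(cs,Q,"pics/ov2.png")
E
```

```text
a [390.44 317.24   1.39  -7.69] 0.62
b [ 4.6095e+02 -9.5710e+01  5.9100e+00  3.5000e-01] 0.43
c [ 387.61 -280.08    5.81   -3.16] 0.38
d [449.23  77.51   5.32  -5.18] 0.31
```

View pics/ov2.png

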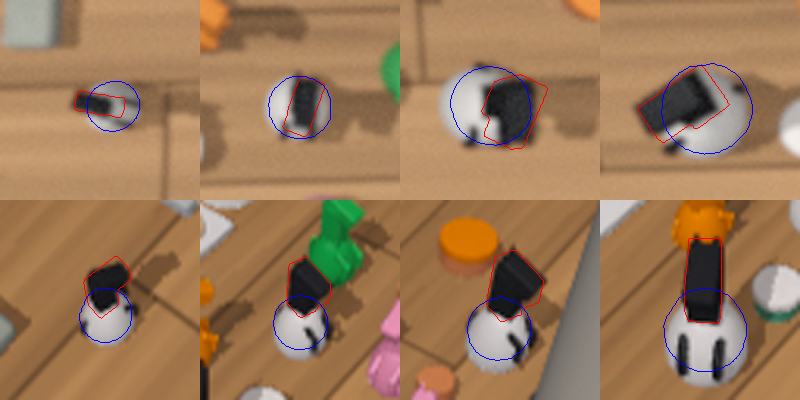

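The black-only fit agrees in position; the yaws read from the top view are a≈1.38, b≈−0.2, c≈0 and d≈−1.0. Next I'll write a helper that gives tool-axis deltas, and go by way of the middle, since the straight line to horse a passes too near the base.

```bash
cat > to.py <<'E'
# usage: to.py x y graspz [yaw]  -> tool-axis shift and turn from the present pose (tool down)
import sys,numpy as np
from plant import bot
from scipy.spatial.transform import Rotation as Ro
a=list(map(float,sys.argv[1:]));o=bot.get_obs()
R=Ro.from_euler("xyz",o["tcp_rot"]);y0=o["tcp_rot"][2]
d=R.inv().apply(np.array([a[0],a[1],a[2]+159])-o["tool_pos"])
t=0 if len(a)<4 else -((a[3]-y0+np.pi/2)%np.pi-np.pi/2)
print("shift",d.round(1),"turn",round(t,3),"j6",o["joint_positions"][5].round(2),"pose",o["tool_pos"].round(1),o["tcp_rot"].round(3),"t",o["time"])
E
python3 to.py 461 -95 260 -0.2; python3 to.py 390 317 245 1.38
```

```text
shift [ 413.3 -299.7  -14.4] turn 0.496 j6 -0.15 pose [ 153.1 -502.1  404.2] [-3.14  -0.     0.296] t 0.15
shift [ 465.4 -714.4    1.1] turn -1.084 j6 -0.15 pose [ 153.1 -502.1  404.2] [-3.14  -0.     0.296] t 0.15
```

Go 410,-300: 510 mm: 9 rows; 2 calls. Rel per call. First call reach as far as possible (5x62.5=312).. Then read to.

Units first: shifts go in cm. So 250 mm is 25, 210 mm is 21.

crank_tcp --offsets "92,6,-4,0,0\n92,12,-9,0,0\n92,16.5,-12,0,0\n92,21,-15,0,0\n92,25,-18,0,0"

```text
time: 0.78
tool_pos: [340.6, -255.3, 404.7]
tcp_rot: [3.141, -0.0, 0.296]
contact_force: [0.1, -1.5, 0.2]
grip_width: 91.8
finger_force: 0.0
```

```bash
python3 to.py 461 -95 260 0.3;  python3 to.py 390 317 245 1.38
```

```text
shift [ 161.9 -118.3  -14.3] turn -0.004 j6 0.45 pose [ 340.6 -255.3  404.7] [ 3.141 -0.     0.296] t 0.775
shift [ 214.  -533.1    0.7] turn -1.084 j6 0.45 pose [ 340.6 -255.3  404.7] [ 3.141 -0.     0.296] t 0.775
```

Converted, -246 mm is -24.6, 34 mm is 3.4.

crank_tcp --offsets "92,3.4,-4.9,0,-0.18\n92,6.8,-9.8,0,-0.36\n92,10.2,-14.8,0,-0.54\n92,13.6,-19.7,0,-0.72\n92,17,-24.6,0,-0.9"

```text
time: 1.4
tool_pos: [430.8, 29.7, 404.8]
tcp_rot: [3.141, 0.0, 1.202]
contact_force: [0.7, -0.6, 0.0]
grip_width: 91.6
finger_force: 0.0
```

```bash
python3 to.py 390 317 245 1.38
```

```text
shift [ 253.2 -141.7    0.7] turn -0.178 j6 0.26 pose [430.8  29.7 404.8] [3.141 0.    1.202] t 1.4
```

```bash
python3 - <<'E'
from plant import vision
import pickle
pickle.dump(vision.capture("wrist"),open("w1.pkl","wb"))
E
```

crank_tcp --offsets "60,5.1,-2.8,0,-0.18\n60,10.1,-5.7,0,-0.18\n60,15.2,-8.5,0,-0.18\n60,20.2,-11.3,0,-0.18\n60,25.3,-14.2,0,-0.18"

```text
time: 2.08
tool_pos: [390.6, 316.9, 404.6]
tcp_rot: [3.141, 0.0, 1.376]
contact_force: [1.8, -0.2, -0.1]
grip_width: 59.9
finger_force: 0.0
```

```bash
python3 - <<'E'
from plant import vision
import pickle,cv2
w2=vision.capture("wrist");pickle.dump(w2,open("w2.pkl","wb"))
w1=pickle.load(open("w1.pkl","rb"))
import numpy as np
f=lambda c:cv2.resize(c["color"][:,:,::-1],(400,300))
cv2.imwrite("pics/w12.png",np.hstack([f(w1),f(w2)]))
E
```

```text
(no output)
```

View pics/w12.png

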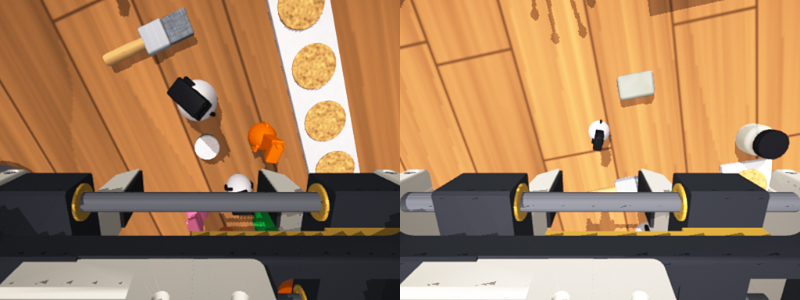

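The right-hand view shows horse a, black head at about (597,136) of the mosaic, in front of the fingers. I'll check the fit against this wrist view using the top, side and wrist cameras.

```bash
python3 - <<'E'
from ov import *
d=pickle.load(open("c0.pkl","rb"));w2=pickle.load(open("w2.pkl","rb"));w1=pickle.load(open("w1.pkl","rb"))
print(proj(w2,[[390,317,62],[390,317,0]]).round(1), proj(w1,[[448,79,0],[448,79,130]]).round(1))
ua=proj(w2,[[390,317,50]])[0]
pa,e=fit2([d["top"],d["side"],w2],[(120,250),(206,303),ua],22,390,317,1.38,84);print(pa.round(2),e)
ud=proj(w1,[[448,79,100]])[0]
pd,e=fit2([d["top"],d["side"],w1],[(218,223),(250,215),ud],38,448,79,5.25,150);print(pd.round(2),e)
overlay([d["top"],d["side"],w2,w1],[(pa[0],pa[1],pa[2],84,pa[3]),(pd[0],pd[1],pd[2],150,pd[3])],"pics/ov3.png")
E
```

```text
[[255.6 175.1]
 [255.7 165.7]] [[254.7 128.3]
 [254.  135.5]]
[388.15 317.5    1.24  -6.29] 0.4433350622406639
[447.4   76.54   5.19 -10.14] 0.25273190869354056
```

View pics/ov3.png

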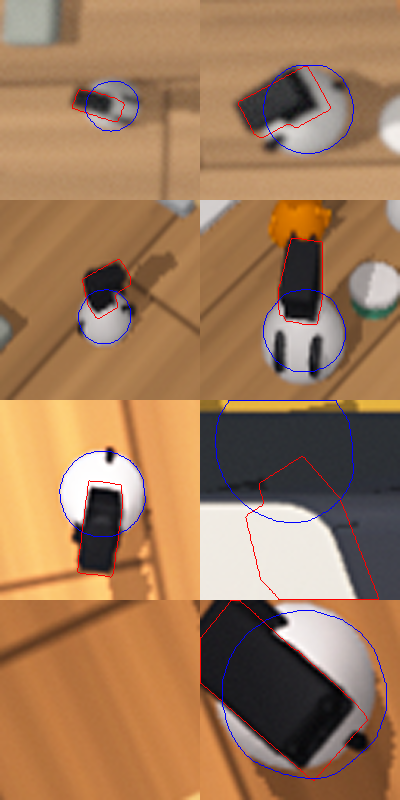

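```bash
python3 to.py 389 317.5 62 1.33
```

```text
shift [ -5.3   1.  183.4] turn 0.049 j6 0.73 pose [389.2 322.1 404.5] [-3.14  -0.004  1.379] t 2.125
```

crank_tcp --offsets "60,0,0.2,6,0.04\n60,0,0.2,12,0.04\n60,0,0.2,16,0.04\n60,0,0.2,18.3,0.04\n60,0,0.2,18.3,0.04"

```text
time: 2.75
tool_pos: [392.7, 314.3, 220.0]
tcp_rot: [-3.138, 0.003, 1.336]
contact_force: [0.1, 0.2, 0.1]
grip_width: 59.7
finger_force: 0.0
```

crank_tcp --offsets "5,0,0,0,0\n5,0,0,0,0\n5,0,0,0,0\n5,0,0,0,0"

```text
time: 3.25
tool_pos: [393.2, 314.8, 222.2]
tcp_rot: [3.141, -0.001, 1.336]
contact_force: [-0.1, -0.5, 0.5]
grip_width: 24.6
finger_force: 0.1
```

crank_tcp --offsets "5,0,0,0,0\n5,0,0,0,0\n5,0,0,0,0"

```text
time: 3.62
tool_pos: [393.1, 314.8, 221.8]
tcp_rot: [3.141, -0.0, 1.336]
contact_force: [-1.0, -0.4, 3.2]
grip_width: 14.1
finger_force: 30.0
```

crank_tcp --offsets "5,0,0,-4,0\n5,0,0,-9,0\n5,0,0,-11,0"

```text
time: 4.0
tool_pos: [393.5, 315.0, 334.3]
tcp_rot: [3.139, -0.003, 1.336]
contact_force: [-0.1, -0.4, -0.2]
grip_width: 13.8
finger_force: 30.0
```

```bash
python3 to.py 638.8 -127.1 170 1.5;python3 to.py 530 90 170 1.5
```

```text
shift [-372.8  341.5    5.3] turn -0.164 j6 0.76 pose [393.5 315.  334.3] [ 3.139e+00 -3.000e-03  1.336e+00] t 4.0
shift [-187.   185.1    5.3] turn -0.164 j6 0.76 pose [393.5 315.  334.3] [ 3.139e+00 -3.000e-03  1.336e+00] t 4.0
```

Converted, -112 mm is -11.2, -196 mm is -19.6.

crank_tcp --offsets "5,-3,2.7,0,0\n5,-7,6.4,0,0\n5,-11.2,10.2,0,0\n5,-15.4,14.1,0,0\n5,-19.6,17.9,0,0"

```text
time: 4.62
tool_pos: [522.3, 80.7, 331.5]
tcp_rot: [-3.142, -0.0, 1.336]
contact_force: [1.1, 0.2, -0.7]
grip_width: 14.3
finger_force: 30.0
```

crank_tcp --offsets "5,-4.3,3.9,0,0\n5,-8.6,7.9,0,0\n5,-12.9,11.8,0,0\n5,-16.7,15.2,0,0\n5,-17.7,16.2,0,0"

```text
time: 5.25
tool_pos: [638.5, -130.4, 330.7]
tcp_rot: [-3.141, 0.0, 1.333]
contact_force: [0.1, 0.7, -1.0]
grip_width: 14.3
finger_force: 30.0
```

crank_tcp --offsets "5,0,0,0,0\n5,0,0,0,0"

```text
time: 5.5
tool_pos: [637.5, -125.9, 331.6]
tcp_rot: [-3.141, -0.0, 1.337]
contact_force: [0.1, 0.7, 0.1]
grip_width: 14.1
finger_force: 30.0
```

```bash
python3 to.py 638.8 -127.1 170;python3 - <<'E'
from plant import vision
import pickle
pickle.dump({n:vision.capture(n) for n in("top","side","wrist")},open("c1.pkl","wb"))
E
```

```text
shift [-0.9  1.6  2.6] turn 0 j6 -0.08 pose [ 637.5 -125.9  331.6] [-3.141 -0.     1.337] t 5.5
```

crank_tcp --offsets "5,0,0.1,4,0\n5,0,0.1,7,0\n5,0,0.1,8.6,0\n5,0,0.1,9.2,0\n5,0,0.1,9.3,0"

```text
time: 6.28
tool_pos: [639.2, -127.5, 239.4]
tcp_rot: [3.14, 0.0, 1.336]
contact_force: [-0.1, 1.1, -0.5]
grip_width: 14.4
finger_force: 30.0
```

crank_tcp --offsets "5,0,0,0,0\n5,0,0,0,0"

```text
time: 6.52
tool_pos: [639.1, -127.7, 239.7]
tcp_rot: [3.14, 0.0, 1.336]
contact_force: [0.4, -0.1, -0.6]
grip_width: 14.1
finger_force: 30.0
```

Converted, 2 mm is 0.2, 1 mm is 0.1.

crank_tcp --offsets "5,0,0,0.1,0\n5,0,0,0.2,0\n5,0,0,0.2,0"

```text
time: 6.9
tool_pos: [639.0, -127.7, 237.9]
tcp_rot: [3.14, 0.0, 1.336]
contact_force: [-1.8, 0.6, 5.2]
grip_width: 13.9
finger_force: 30.0
```

crank_tcp --offsets "5,0,0,0,0\n30,0,0,0,0\n40,0,0,0,0\n40,0,0,0,0\n40,0,0,0,0"

```text
time: 7.52
tool_pos: [638.9, -127.6, 236.6]
tcp_rot: [-3.141, 0.0, 1.336]
contact_force: [0.0, 0.1, -0.5]
grip_width: 39.9
finger_force: 0.0
```

crank_tcp --offsets "40,0,0,-3,0\n40,0,0,-9,0\n40,0,0,-14,0\n60,0,0,-15,0\n60,0,0,-15,0"

```text
time: 8.15
tool_pos: [638.8, -127.6, 386.8]
tcp_rot: [3.141, 0.0, 1.336]
contact_force: [0.6, -0.5, -0.4]
grip_width: 55.4
finger_force: 0.0
```

```bash
python3 - <<'E'
from plant import vision
import pickle
pickle.dump({n:vision.capture(n) for n in("top","side","wrist")},open("c2.pkl","wb"))
E
python3 to.py 461 -95.5 230 -0.2
```

```text
shift [ -10.2 -180.3   -3.9] turn 1.536 j6 -0.08 pose [ 638.7 -127.5  384.4] [-3.138 -0.     1.336] t 8.3
```

Converted, -6 mm is -0.6, -180 mm is -18.

crank_tcp --offsets "60,-0.2,-4.5,0,0.18\n60,-0.4,-9,0,0.36\n60,-0.6,-13,0,0.54\n60,-0.8,-16.5,0,0.72\n60,-1,-18,0,0.9"

```text
time: 8.93
tool_pos: [459.7, -94.9, 385.5]
tcp_rot: [-3.139, 0.002, 0.43]
contact_force: [0.0, -0.1, 0.4]
grip_width: 60.0
finger_force: 0.0
```

```bash
python3 to.py 461 -95.5 230 -0.2
```

```text
shift [ 0.9  1.1 -3.5] turn 0.63 j6 0.77 pose [459.7 -94.9 385.5] [-3.139e+00  2.000e-03  4.300e-01] t 8.925
```

crank_tcp --offsets "60,0,0,0,0.18\n60,0,0,0,0.36\n60,0,0,0,0.54\n60,0,0,0,0.63\n60,0,0,0,0.63"

```text
time: 9.55
tool_pos: [461.4, -95.4, 385.5]
tcp_rot: [-3.141, 0.002, -0.193]
contact_force: [0.2, 0.0, -0.5]
grip_width: 59.9
finger_force: 0.0
```

```bash
python3 - <<'E'
from plant import vision
from ov import *
w=vision.capture("wrist");pickle.dump(w,open("w3.pkl","wb"))
d=pickle.load(open("c2.pkl","rb"))
ub=proj(w,[[461,-95.5,70]])[0]
p,e=fit2([d["top"],d["side"],w],[(295,215),(287,178),ub],26,461,-95.5,-.2,106);print(p.round(2),e)
p1,e=fit2([w],[ub],30,461,-95.5,-.2,106);print(p1.round(2),e)
z=[(p[0],p[1],p[2],106,p[3]),(638.8,-127.5,1.336,84,16)]
overlay([w,d["top"],d["side"]],z,"pics/ov4.png")
E
python3 to.py 461 -95.5 82 -0.2
```

```text
[ 4.622e+02 -9.577e+01 -9.000e-02 -7.810e+00] 0.47442115143929914
[ 4.5381e+02 -9.3980e+01 -6.0000e-02 -3.2850e+01] 0.09615384615384616
shift [-1.000e-01  2.000e-01  1.447e+02] turn 0.008 j6 1.4 pose [461.4 -95.4 385.7] [-3.141e+00  2.000e-03 -1.920e-01] t 9.6
```

View pics/ov4.png

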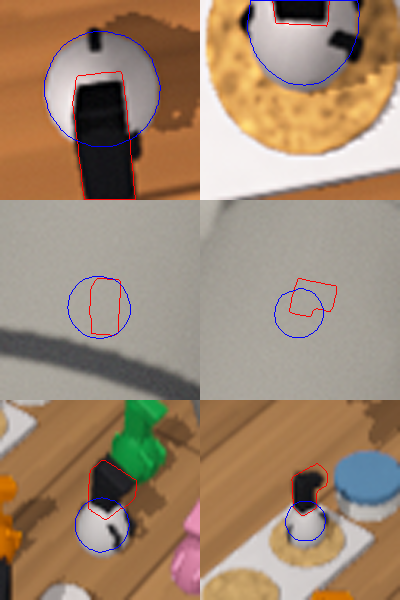

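Horse a stands upright and centred on disc4. The b fit matches the wrist view, with yaw about −0.1.

crank_tcp --offsets "60,0,0,6,-0.09\n60,0,0,11,-0.09\n60,0,0,13.8,-0.09\n60,0,0,14.4,-0.09\n60,0,0,14.4,-0.09"

```text
time: 10.22
tool_pos: [461.8, -95.5, 243.0]
tcp_rot: [3.141, -0.0, -0.103]
contact_force: [0.3, 0.2, 0.1]
grip_width: 60.3
finger_force: 0.0
```

crank_tcp --offsets "8,0,0,0,0\n8,0,0,0,0\n8,0,0,0,0\n8,0,0,0,0\n8,0,0,0,0"

```text
time: 10.85
tool_pos: [461.5, -95.4, 242.8]
tcp_rot: [3.141, -0.0, -0.104]
contact_force: [0.0, 0.4, 0.8]
grip_width: 17.6
finger_force: 30.0
```

crank_tcp --offsets "8,0,0,0,0\n8,0,0,0,0"

```text
time: 11.1
tool_pos: [461.6, -95.4, 242.8]
tcp_rot: [3.141, -0.0, -0.104]
contact_force: [0.3, 0.2, 3.3]
grip_width: 17.6
finger_force: 30.0
```

Converted, -130 mm is -13, -90 mm is -9.

crank_tcp --offsets "8,0,0,-4,0\n8,0,0,-9,0\n8,0,0,-13,0\n8,0,0,-13,0"

```text
time: 11.6
tool_pos: [462.0, -95.6, 375.4]
tcp_rot: [3.14, -0.006, -0.104]
contact_force: [0.0, 0.2, -1.8]
grip_width: 17.9
finger_force: 30.0
```

```bash
python3 to.py 640.8 -31.9 210
```

```text
shift [171.2 -81.9   7.3] turn 0 j6 1.31 pose [462.  -95.6 375.4] [ 3.14  -0.006 -0.104] t 11.6
```

crank_tcp --offsets "8,4,-1.9,0,0\n8,9,-4.3,0,0\n8,13.5,-6.5,0,0\n8,17.1,-8.2,0,0\n8,17.1,-8.2,0,0"

```text
time: 12.22
tool_pos: [641.5, -30.6, 369.6]
tcp_rot: [-3.141, 0.003, -0.102]
contact_force: [0.3, 0.3, -0.9]
grip_width: 18.1
finger_force: 30.0
```

crank_tcp --offsets "8,0,0,3,0\n8,0,0,7,0\n8,0,0,9.5,0\n8,0,0,10.6,0\n8,0,0,10.6,0"

```text
time: 12.85
tool_pos: [639.6, -31.9, 266.1]
tcp_rot: [3.142, 0.002, -0.105]
contact_force: [0.3, -0.1, -0.3]
grip_width: 18.0
finger_force: 30.0
```

```bash
python3 to.py 640.8 -31.9 99.8
```

```text
shift [ 1.2 -0.2  7.3] turn 0 j6 1.51 pose [639.6 -31.9 266.1] [ 3.142e+00  2.000e-03 -1.050e-01] t 12.85
```

crank_tcp --offsets "8,0.1,0,0.4,0\n8,0.1,0,0.7,0\n8,0.1,0,0.8,0\n8,0.1,0,0.8,0"

```text
time: 13.35
tool_pos: [641.1, -31.7, 258.9]
tcp_rot: [3.141, -0.0, -0.104]
contact_force: [0.9, 0.5, -0.6]
grip_width: 17.8
finger_force: 30.0
```

crank_tcp --offsets "8,0,0,0,0\n30,0,0,0,0\n42,0,0,0,0\n42,0,0,0,0\n42,0,0,0,0"

```text
time: 13.98
tool_pos: [641.1, -31.8, 258.7]
tcp_rot: [3.141, -0.0, -0.104]
contact_force: [-0.0, -0.2, -0.1]
grip_width: 42.2
finger_force: 0.0
```

crank_tcp --offsets "42,0,0,-3,0\n42,0,0,-9,0\n42,0,0,-14,0\n70,0,0,-15,0\n70,0,0,-15,0"

```text
time: 14.6
tool_pos: [641.0, -31.7, 408.9]
tcp_rot: [3.141, -0.001, -0.104]
contact_force: [0.5, -0.1, -0.6]
grip_width: 57.1
finger_force: 0.0
```

```bash
python3 to.py 387.8 -279.5 260 0
```

```text
shift [-226.   272.8  -10.3] turn -0.104 j6 1.51 pose [641.  -31.7 408.9] [ 3.141e+00 -1.000e-03 -1.040e-01] t 14.6
```

crank_tcp --offsets "75,-3.5,4.2,0,0\n75,-7.5,9,0,0\n75,-11.3,13.6,0,-0.1\n75,-15.2,18.4,0,-0.1\n75,-19.1,23,0,-0.1"

```text
time: 15.22
tool_pos: [425.4, -241.6, 406.6]
tcp_rot: [-3.14, 0.003, -0.004]
contact_force: [0.2, -0.2, 0.3]
grip_width: 75.1
finger_force: 0.0
```

```bash
python3 to.py 387.8 -279.5 255 0
```

```text
shift [-37.5  38.1  -7.3] turn -0.004 j6 0.9 pose [ 425.4 -241.6  406.6] [-3.14e+00  3.00e-03 -4.00e-03] t 15.225
```

crank_tcp --offsets "75,-3,4,0,0\n75,-3,4,0,0\n75,-3,4,0,0"

```text
time: 15.6
tool_pos: [397.1, -280.2, 407.4]
tcp_rot: [-3.139, 0.002, -0.005]
contact_force: [0.7, 0.3, 0.4]
grip_width: 75.0
finger_force: 0.0
```

```bash
python3 - <<'E'
from plant import vision
from ov import *
d={n:vision.capture(n) for n in("wrist","top","side")};pickle.dump(d,open("c3.pkl","wb"))
d0=pickle.load(open("c0.pkl","rb"))
w=d["wrist"];u=proj(w,[[387.8,-279.5,90]])[0]
p,e=fit2([d0["top"],d0["side"],w],[(377,246),(344,150),u],34,387.8,-279,0,128);print(p.round(2),e)
overlay([w,d["top"],d["side"]],[(p[0],p[1],p[2],128,0),(640.9,-31.8,-.1,106,16),(638.8,-127.5,1.336,84,16)],"pics/ov5.png")
E
python3 to.py 387.8 -279.5 100 0
```

```text
[ 3.8784e+02 -2.7642e+02 -1.0000e-02 -8.3200e+00] 0.3049755455229496
shift [-9.900e+00  1.000e-01  1.491e+02] turn -0.002 j6 0.8 pose [ 397.8 -279.5  408.1] [-3.141e+00  1.000e-03 -2.000e-03] t 15.75
```

View pics/ov5.png

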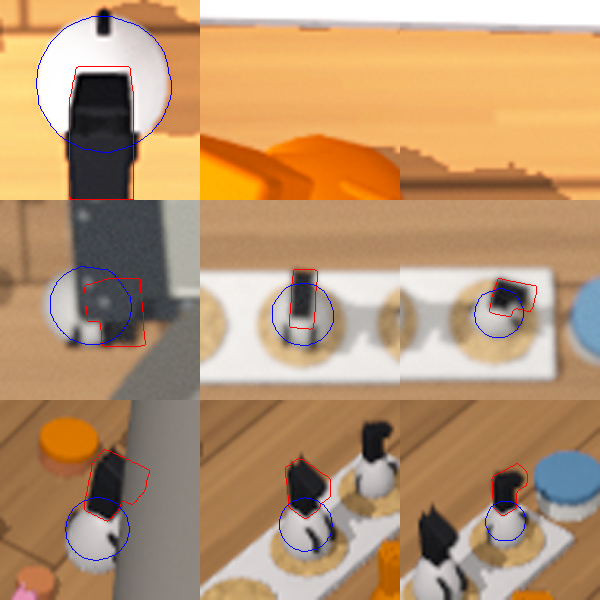

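crank_tcp --offsets "75,-1,-0.2,6,0\n75,-1,-0.2,11.5,0\n75,-1,-0.2,14.3,0\n75,-1,-0.2,14.9,0\n75,-1,-0.2,14.9,0"

```text
time: 16.38
tool_pos: [387.7, -278.2, 260.2]
tcp_rot: [3.141, -0.0, -0.003]
contact_force: [-0.3, 0.1, 0.3]
grip_width: 74.8
finger_force: 0.0
```

crank_tcp --offsets "12,0,0,0,0\n12,0,0,0,0\n12,0,0,0,0\n12,0,0,0,0\n12,0,0,0,0"

```text
time: 17.0
tool_pos: [387.0, -278.5, 259.8]
tcp_rot: [3.141, -0.0, -0.004]
contact_force: [0.2, -0.6, -0.1]
grip_width: 29.7
finger_force: 0.0
```

crank_tcp --offsets "12,0,0,0,0\n12,0,0,0,0"

```text
time: 17.25
tool_pos: [387.0, -278.5, 259.6]
tcp_rot: [-3.142, 0.0, -0.004]
contact_force: [-0.0, -0.0, -0.4]
grip_width: 21.3
finger_force: 30.0
```

crank_tcp --offsets "12,0,0,-4,0\n12,0,0,-9,0\n12,0,0,-13,0\n12,0,0,-13,0"

```text
time: 17.75
tool_pos: [387.4, -278.8, 392.6]
tcp_rot: [3.137, -0.005, -0.004]
contact_force: [0.4, 0.4, -0.7]
grip_width: 21.6
finger_force: 30.0
```

```bash
python3 to.py 643.2 63.1 230
```

```text
shift [ 254.3 -343.     3.2] turn 0 j6 0.79 pose [ 387.4 -278.8  392.6] [ 3.137 -0.005 -0.004] t 17.75
```

crank_tcp --offsets "12,2.8,-3.8,-0.5,0\n12,6.2,-8.4,-1,0\n12,9.8,-13.2,-1,0\n12,13.4,-18.1,-1,0\n12,16.8,-22.7,-1,0"

```text
time: 18.38
tool_pos: [556.8, -50.3, 398.1]
tcp_rot: [-3.141, 0.002, -0.004]
contact_force: [0.1, -1.2, -1.4]
grip_width: 21.7
finger_force: 30.0
```

crank_tcp --offsets "12,3.5,-4.7,0,0\n12,6.5,-9,0,0\n12,8.2,-11.1,0,0\n12,8.6,-11.6,0,0\n12,8.6,-11.6,0,0"

```text
time: 19.0
tool_pos: [642.3, 63.1, 398.5]
tcp_rot: [3.141, 0.002, -0.004]
contact_force: [0.6, -0.5, -0.4]
grip_width: 21.9
finger_force: 30.0
```

```bash
python3 to.py 643.2 63.1 117.6
```

```text
shift [  1.2  -0.  121.9] turn 0 j6 1.55 pose [642.3  63.1 398.5] [ 3.141e+00  2.000e-03 -4.000e-03] t 19.0
```

Converted, 117 mm is 11.7, 108 mm is 10.8.

crank_tcp --offsets "12,0.1,0,3.5,0\n12,0.1,0,8,0\n12,0.1,0,10.8,0\n12,0.1,0,11.7,0\n12,0.1,0,11.7,0"

```text
time: 19.62
tool_pos: [643.4, 62.6, 283.1]
tcp_rot: [3.141, 0.0, -0.005]
contact_force: [-0.3, 0.3, -0.1]
grip_width: 21.7
finger_force: 30.0
```

```bash
python3 to.py 643.2 63.1 116.6
```

```text
shift [-0.2 -0.5  7.5] turn 0 j6 1.55 pose [643.4  62.6 283.1] [ 3.141  0.    -0.005] t 19.625
```

Converted, 8 mm is 0.8, 7 mm is 0.7.

crank_tcp --offsets "12,0,0,0.4,0\n12,0,0,0.7,0\n12,0,0,0.8,0\n12,0,0,0.8,0"

```text
time: 20.12
tool_pos: [643.6, 63.5, 275.4]
tcp_rot: [3.141, -0.001, -0.004]
contact_force: [-0.7, -0.3, 3.0]
grip_width: 21.5
finger_force: 30.0
```

crank_tcp --offsets "12,0,0,0,0\n34,0,0,0,0\n46,0,0,0,0\n46,0,0,0,0\n46,0,0,0,0"

```text
time: 20.75
tool_pos: [643.5, 63.5, 274.5]
tcp_rot: [3.142, 0.0, -0.004]
contact_force: [-0.3, 0.4, 0.1]
grip_width: 46.1
finger_force: 0.0
```

crank_tcp --offsets "46,0,0,-3,0\n46,0,0,-9,0\n46,0,0,-14,0\n80,0,0,-16,0\n80,0,0,-16,0"

```text
time: 21.38
tool_pos: [643.5, 63.5, 436.5]
tcp_rot: [3.141, -0.004, -0.004]
contact_force: [0.5, 0.6, -0.7]
grip_width: 61.8
finger_force: 0.0
```

```bash
python3 to.py 447.5 77.5 275 2.08
```

```text
shift [-196.1  -13.2    1.8] turn 1.057 j6 1.55 pose [643.5  63.5 436.5] [ 3.141 -0.004 -0.004] t 21.375
```

crank_tcp --offsets "80,-4,-0.3,0,0.17\n80,-9,-0.6,0,0.35\n80,-14,-1,0,0.53\n80,-18.5,-1.3,0,0.71\n80,-19.6,-1.3,0,0.88"

```text
time: 22.0
tool_pos: [444.9, 77.6, 433.3]
tcp_rot: [3.139, 0.002, -0.889]
contact_force: [0.9, -0.4, -0.4]
grip_width: 80.1
finger_force: 0.0
```

crank_tcp --offsets "80,0,0,0,0.16\n80,0,0,0,0.16\n80,0,0,0,0.16"

```text
time: 22.38
tool_pos: [447.6, 77.2, 433.8]
tcp_rot: [3.14, 0.001, -1.041]
contact_force: [0.2, -0.3, -0.5]
grip_width: 79.8
finger_force: 0.0
```

```bash
python3 - <<'E'
from plant import vision
from ov import *
d={n:vision.capture(n) for n in("wrist","top","side")};pickle.dump(d,open("c4.pkl","wb"))
d0=pickle.load(open("c0.pkl","rb"));w1=pickle.load(open("w1.pkl","rb"))
w=d["wrist"];u=proj(w,[[447.5,77.5,100]])[0];ud=proj(w1,[[448,79,100]])[0]
p,e=fit2([d0["top"],d0["side"],w1,w],[(218,223),(250,215),ud,u],42,447.5,77.5,-1.05,150);print(p.round(2),e)
overlay([w,w1],[(p[0],p[1],p[2],150,0),(447.5,77.5,-1.05,150,0)],"pics/ov6.png",45)
E
python3 to.py 447.5 77.5 118 -1.05
```

```text
[445.94  79.54  -1.08 -11.2 ] 0.18861337560386474
shift [-3.000e-01 -1.000e-01  1.573e+02] turn 0.007 j6 2.62 pose [447.7  77.2 434.3] [ 3.141  0.    -1.043] t 22.525
```

View pics/ov6.png

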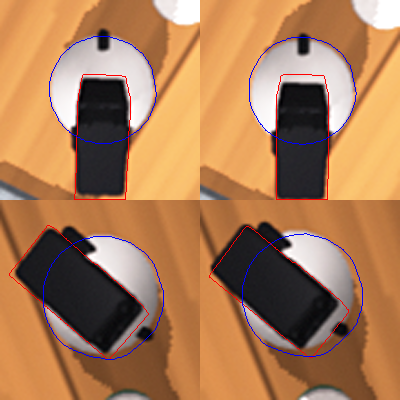

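Horse d is lined up under the gripper in both wrist views, with its body on the modelled circle.

```bash
python3 to.py 446.5 78.5 118 -1.05
```

```text
shift [ -1.6   0.3 157.3] turn 0.007 j6 2.62 pose [447.7  77.2 434.3] [ 3.141  0.    -1.043] t 22.525
```

crank_tcp --offsets "80,-0.2,0,6,0\n80,-0.2,0,11.5,0\n80,-0.2,0,15,0\n80,-0.2,0,15.7,0\n80,-0.2,0,15.7,0"

```text
time: 23.15
tool_pos: [447.0, 79.0, 278.2]
tcp_rot: [-3.141, -0.0, -1.044]
contact_force: [1.0, -1.0, -0.1]
grip_width: 79.8
finger_force: 0.0
```

crank_tcp --offsets "16,0,0,0,0\n16,0,0,0,0\n16,0,0,0,0\n16,0,0,0,0\n16,0,0,0,0"

```text
time: 23.78
tool_pos: [446.5, 79.0, 277.8]
tcp_rot: [-3.142, -0.0, -1.044]
contact_force: [0.5, -0.1, 0.2]
grip_width: 34.8
finger_force: 0.0
```

crank_tcp --offsets "16,0,0,0,0\n16,0,0,0,0"

```text
time: 24.02
tool_pos: [446.6, 79.0, 277.6]
tcp_rot: [3.141, -0.0, -1.044]
contact_force: [-0.0, 0.3, 0.1]
grip_width: 25.3
finger_force: 29.8
```

crank_tcp --offsets "16,0,0,-4,0\n16,0,0,-9,0\n16,0,0,-12,0\n16,0,0,-12,0"

```text
time: 24.52
tool_pos: [446.8, 79.0, 399.3]
tcp_rot: [-3.138, -0.002, -1.044]
contact_force: [0.1, 0.0, -2.5]
grip_width: 25.2
finger_force: 29.8
```

```bash
python3 to.py 645.4 158.7 235
```

```text
shift [  30.9 -211.7    6.2] turn 0 j6 2.62 pose [446.8  79.  399.3] [-3.138e+00 -2.000e-03 -1.044e+00] t 24.525
```

crank_tcp --offsets "16,0.6,-4,0,0\n16,1.4,-9.5,0,0\n16,2.3,-15.5,0,0\n16,3.1,-20.5,0,0\n16,3.1,-21.2,0,0"

```text
time: 25.15
tool_pos: [647.3, 159.6, 392.9]
tcp_rot: [3.137, 0.002, -1.044]
contact_force: [-0.4, -0.8, -1.3]
grip_width: 25.8
finger_force: 29.9
```

crank_tcp --offsets "16,0,0,3,0\n16,0,0,7,0\n16,0,0,9.2,0\n16,0,0,9.6,0\n16,0,0,9.6,0"

```text
time: 25.78
tool_pos: [645.2, 158.6, 301.7]
tcp_rot: [3.141, 0.0, -1.044]
contact_force: [0.6, -0.2, -1.4]
grip_width: 25.4
finger_force: 29.9
```

```bash
python3 to.py 645.4 158.7 134.4
```

```text
shift [ 0.  -0.2  8.3] turn 0 j6 2.74 pose [645.2 158.6 301.7] [ 3.141  0.    -1.044] t 25.775
```

Converted, 9 mm is 0.9, 8 mm is 0.8.

crank_tcp --offsets "16,0,0,0.4,0\n16,0,0,0.8,0\n16,0,0,0.9,0\n16,0,0,0.9,0"

```text
time: 26.28
tool_pos: [645.5, 158.8, 293.7]
tcp_rot: [-3.14, -0.001, -1.044]
contact_force: [-0.2, -0.7, 5.4]
grip_width: 25.4
finger_force: 29.9
```

crank_tcp --offsets "16,0,0,0,0\n38,0,0,0,0\n50,0,0,0,0\n50,0,0,0,0\n50,0,0,0,0"

```text
time: 26.9
tool_pos: [645.4, 158.7, 292.5]
tcp_rot: [3.141, 0.0, -1.044]
contact_force: [-0.2, 0.6, 0.1]
grip_width: 50.2
finger_force: 0.0
```

crank_tcp --offsets "50,0,0,-3,0\n50,0,0,-8,0\n50,0,0,-12,0\n50,0,0,-12,0"

```text
time: 27.4
tool_pos: [645.6, 158.8, 417.0]
tcp_rot: [-3.134, -0.003, -1.044]
contact_force: [-0.3, 0.4, -0.5]
grip_width: 50.3
finger_force: 0.0
```

```bash
python3 to.py 450 158 255
```

```text
shift [-97.6 169.5   1.5] turn 0 j6 2.74 pose [645.6 158.8 417. ] [-3.134e+00 -3.000e-03 -1.044e+00] t 27.4
```

Now back off and check the row.

Units first: shifts go in cm. So 208 mm is 20.8, 170 mm is 17.

crank_tcp --offsets "50,-3,5.2,-1,0\n50,-6.5,11.3,-1,0\n50,-9.8,17,-1,0\n50,-12,20.8,-1,0\n50,-12,20.8,-1,0"

```text
time: 28.02
tool_pos: [401.7, 158.0, 422.0]
tcp_rot: [3.139, 0.001, -1.043]
contact_force: [0.3, -0.0, -0.3]
grip_width: 49.9
finger_force: 0.0
```

```bash
python3 - <<'E'
from plant import vision
from ov import *
d={n:vision.capture(n) for n in("top","side")};pickle.dump(d,open("c5.pkl","wb"))
f=lambda i:cv2.resize(i[:,:,::-1],(400,300),interpolation=2)
T=d["top"]["color"][100:190,130:370];Sd=d["side"]["color"][95:255,110:350]
g=lambda m:cv2.resize(np.ascontiguousarray(m[:,:,::-1]),None,fx=2.2,fy=2.2,interpolation=2)
cv2.imwrite("pics/end.png",np.vstack([g(T),g(Sd)]))
E
```

```text
(no output)
```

View pics/end.png

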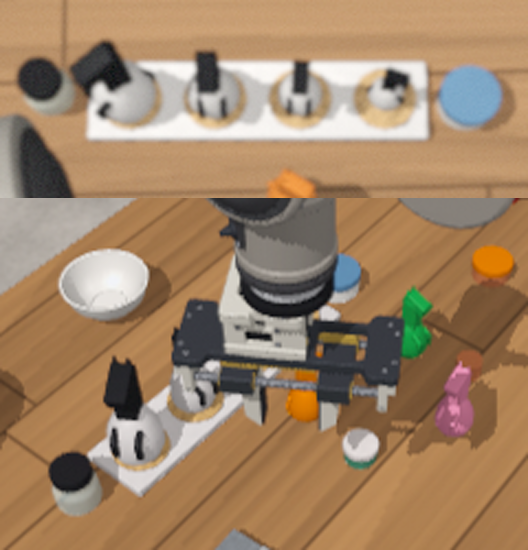

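All four stand upright in height order, with the jar untouched. One last centring check uses the modelled outlines of each horse at its disc centre.

```bash
python3 - <<'E'
from ov import *
d=pickle.load(open("c5.pkl","rb"));c=d["top"]
D=[(645.4,158.7,150),(643.2,63.1,128),(640.8,-31.9,106),(638.8,-127.1,84)];out=[]
for x,y,H in D:
    u=proj(c,[[x,y,30]])[0].astype(int);s=24;k=8
    im=cv2.resize(np.ascontiguousarray(c["color"][u[1]-s:u[1]+s,u[0]-s:u[0]+s,::-1]),None,fx=k,fy=k,interpolation=2)
    a=np.linspace(0,6.3,60);R0=36
    for P,col in((np.c_[x+R0*np.cos(a),y+R0*np.sin(a),0*a+14],(0,200,0)),(U*.226*H+[x,y,14+.226*H],(255,0,0))):
        q=cv2.convexHull(np.int32((proj(c,P)-u+s+.5)*k));cv2.polylines(im,[q],True,col,1)
    out.append(cv2.resize(im,(280,280)))
cv2.imwrite("pics/cent.png",np.vstack([np.hstack(out[:2]),np.hstack(out[2:])]))
E
```

```text
(no output)
```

View pics/cent.png

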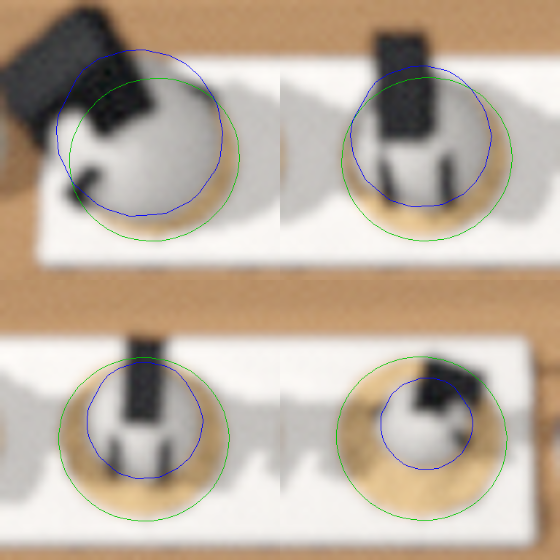

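The bodies match the outlines at the disc centres to about 3 mm, so I'm handing in.

```bash
python3 -c "
from plant import bot
print(bot.close_job())"
```

```text
the job is handed in; nothing more can be done
None
```

The four horses stand upright on the discs in height order, tallest next to the paint jar, each within about 3 mm of its disc centre by my last check; the jar was not touched, and the job is handed in after about 28 s of the allowed 109 s.

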